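Front the last tub and call for refill at the touchless pick-light

TASK

In the shelf tray that has only a single tub left, push that tub forward, standing upright and without picking it up, until it is against the tray's front wall (the wall nearest the robot). Then call for a refill of that tray: point at the round touchless sensor on the rail straight in front of it, fingertips one to five centimetres above the sensor, and stay there for two seconds. Do not touch the sensor modules or the rail, do not bring the hand down over the other two sensors, and leave the stock in the other two trays alone.

Things in the scene. Friction and masses are not known exactly. Their poses are not given: they have to be found in the camera images.
- station: section of pick shelf, fixed: galvanised deck 540 mm wide, 25 mm high, with three trays in a row, 170 mm between centres; along its robot side an aluminium rail with three grey pick-light modules, one straight in front of each tray, sensor 159 mm before the tray's centre. Origin on the work surface, 14 mm nearer the robot than the middle tray's centre; x away from the robot, y left along the row.
- light_rail: the aluminium rail (34 mm deep, 540 mm long, 45 mm high) with its three grey modules on top, in one fixed piece with the shelf; same origin and axes as the station, the rail's centre line at x = -145 mm. Not to be touched.
- sensor_left (a point): centre of the round black sensor window (steel ring 35 mm across) in the middle of the grey module at the left end of the row (station y = +170 mm), on its surface, height 76 mm, z up. The module is 52 (x) x 124 (y) mm, its face at height 73 mm; 38 mm to either side of the window are a blank display and an unlit lamp 5 mm proud.
- sensor_middle (a point): centre of the round black sensor window (steel ring 35 mm across) in the middle of the grey module at the middle of the row (station y = 0), on its surface, height 76 mm, z up. The module is 52 (x) x 124 (y) mm, its face at height 73 mm; 38 mm to either side of the window are a blank display and an unlit lamp 5 mm proud.
- sensor_right (a point): centre of the round black sensor window (steel ring 35 mm across) in the middle of the grey module at the right end of the row (station y = -170 mm), on its surface, height 76 mm, z up. The module is 52 (x) x 124 (y) mm, its face at height 73 mm; 38 mm to either side of the window are a blank display and an unlit lamp 5 mm proud.
- tray_low: fixed open cardboard tray, 238 (x) x 160 (y) x 50 mm high, walls and floor 4 mm; origin: centre of its underside, 25 mm above the work surface (inner floor at height 29 mm, rim 75 mm). x points away from the robot; inner faces at x = -115 (front) and +115 mm, y = +-76 mm. The tray with a single tub, well back from the front wall; at any of the three places.
- tray_jars: fixed open cardboard tray, 238 (x) x 160 (y) x 50 mm high, walls and floor 4 mm; origin: centre of its underside, 25 mm above the work surface (inner floor at height 29 mm, rim 75 mm). x points away from the robot; inner faces at x = -115 (front) and +115 mm, y = +-76 mm. It holds two tubs side by side at the front.
- tray_boxes: fixed open cardboard tray, 238 (x) x 160 (y) x 50 mm high, walls and floor 4 mm; origin: centre of its underside, 25 mm above the work surface (inner floor at height 29 mm, rim 75 mm). x points away from the robot; inner faces at x = -115 (front) and +115 mm, y = +-76 mm. It holds two small cartons side by side at the front.
- jar_last: loose round white tub, black screw lid, yellow label band, 66 mm across, 71 mm high, 0.15 to 0.35 kg; origin: centre of its underside. The last tub, alone in its tray. Fully forward, its centre is at about x = -82 mm of the tray. It slides on the cardboard with about 1 to 4 N; pushed above half height it may tip.
- jar_a: loose round white tub, black screw lid, yellow label band, 66 mm across, 71 mm high, 0.15 to 0.35 kg; origin: centre of its underside. Bystander in tray_jars.
- jar_b: loose round white tub, black screw lid, yellow label band, 66 mm across, 71 mm high, 0.15 to 0.35 kg; origin: centre of its underside. Bystander in tray_jars.
- box_a: loose small white carton with a yellow band, 60 x 60 x 70 mm high, about 0.15 kg; origin: centre of its underside. Bystander in tray_boxes.
- box_b: loose small white carton with a yellow band, 60 x 60 x 70 mm high, about 0.15 kg; origin: centre of its underside. Bystander in tray_boxes.
Not all that is in view belongs to the job. What is shaped like the jar_last but green or red is not meant.

How it is judged:
By the outcome, as a careful person would: the job done as asked, in the order asked, and still so for the second after the job is handed in, with the robot touching nothing.
It also fails if it takes over 45 s, if anything falls off the work surface, if the arm or the gripper's body presses on something with over 40 N, if the wrist force passes 120 N, or if a joint passes its speed limit or range.

ROBOT

A 7-joint arm with a two-finger parallel gripper is mounted at the origin on the work surface. World frame = base frame: x ahead of the robot, y to its left, z up, the work surface at z = 0. Lengths are in m, angles in rad, forces in N, time in s.
With the tool pointing down it reaches from about 0.425 to 0.925 m from the base axis. Payload 6.8 kg.
Tool frame: the origin (TCP) lies at the very end of the fingers, on their centre line; the grasp point (between the pads) lies 19 mm behind it; y points along the fingers, x is the direction in which the jaws open and shut, and the axes are right-handed (so a half turn about y gives the same grasp; the last joint's range is limited). The gripper opens to 85 mm and grips with 20 to 120 N. Pads are 22 mm wide; open, the fingers measure 114 mm over their backs; the gripper's body (76 mm by 85 mm) begins 54 mm behind the grasp point. The pads swing forward as they close: fully open they stand 13 mm farther back than shut.
Start: joints at [1.003, 0.477, 0.022, 1.555, -0.011, 1.109, -0.083], TCP at [0.3, -0.605, 0.231] pointing down, gripper open.
Joint ranges: [-2.96, 2.96], [-0.34, 2.1], [-1.41, 1.46], [0.24, 2.44], [-1.37, 4.51], [0.17, 1.92], [-2.96, 2.96]. Speed limits (rad/s): [2.39, 2.39, 3.14, 3.14, 3.14, 3.14, 3.14].

INTERFACE

Orientations are given as a rotation vector (axis times angle).
In Python, from bench import r, imaging gives the robot as it stands.
- The arm moves only by the shell command python3 -m jog 'ROWS' [FORCE]. ROWS is text: rows parted by semicolons, each of 7 numbers parted by spaces: the turn, a rotation vector about the tool's x, y, z in degrees, then the shift along the tool's x, y, z in mm, then the opening, from 0 (shut) to 1 (fully open). A call has exactly 5 rows; each row shifts and turns the commanded pose from where the row before left it, along the tool's axes as they then stand; what a row does not reach is not made up. A row lasts 1/12 s, in which the tool goes at most 41.7 mm and 7.16 degrees, less where a joint would pass 70% of its speed; a pose out of reach is approached as far as the arm can. A call with a gripper value outside its range is refused whole. The fingers move at their own pace and stop on an object; FORCE is the grip in N (left out, the last holds). Time passes only in rows, so rows that do not move let the fingers close, or fill a call up. It gives the time, the measured TCP pose, the force and the opening at its end, in the units of the state.
- r.get_obs(): the state, without advancing time (a new reading comes with each control period).
- imaging.grab_frame(name): name is "scene" or "top" or "wrist"; returns a dict with "color" (400x640x3 uint8, red, green, blue), "z_map" (400x640 float32, m along the optical axis (not along the pixel's ray), 0 where there is no reading), "fx", "fy", "cx", "cy" (pixels), "world_to_cam" (4x4, takes a point from world to camera coordinates); the wrist camera has in their place "hand_eye" (4x4, takes a point from camera to tool coordinates, whose origin is the TCP and whose axes are the tool frame's). Camera axes: x right, y up, looking along -z (the intrinsics and any distortion apply to the point x, -y, -z); pixel columns grow to the right and rows downward; lengths in m; the calibration is good to about 2 mm. A picture is of the moment at which its call begins: read the wrist's pose just before it.
- r.hand_in(): hands the job in, once; it reports no verdict.
The state is a dict: "clock": time; "joints": joint angles; "qvel": joint speeds; "tau": joint torques, N m; "tcp_pos": TCP position; "orientation": TCP orientation; "contact_force": force on the tool from outside, world axes, zero at the start; "moment": the same for the moment, N m; "grip_width": finger opening in m.
Only numpy, scipy, OpenCV 4.12 (cv2) and the standard library are available. Lean on these libraries where they do the work, as an engineer would, in place of code of your own. Each camera call takes 0.05 s, during which the arm holds its last target.

## Working session

There is one attempt and no reset: what is moved stays moved. The work goes in short steps, Python scripts to look and compute and a shell command to move; the robot and the scene stay as the last step left them, time stands still between calls to the robot, and variables do not carry over. Pictures are saved under pics/ and viewed, and the job is handed in when it is done.

```bash
ls; mkdir -p pics; python3 - <<'E'
from bench import r, imaging
import cv2, numpy as np
print(r.get_obs())
for n in ["scene","top"]:
    f=imaging.grab_frame(n); cv2.imwrite(f"pics/{n}0.png",f["color"][:,:,::-1]); np.savez(f"{n}0.npz",**f)
    print(n,{k:(v if k not in("color","z_map") else v.shape) for k,v in f.items()})
E
```

```text
pics
{'clock': 0.0, 'joints': array([ 1.00286486,  0.47781523,  0.02234729,  1.55644477, -0.01150231,
        1.10927367, -0.08309479]), 'qvel': array([ 5.55910905e-04,  7.22178938e-04,  8.24501111e-04, -1.76212550e-04,
        8.35017954e-05, -1.11269412e-03,  8.83365285e-04]), 'tau': array([ 2.31116601e-04, -5.96451795e+01,  1.60783231e+00, -2.81192654e+01,
        1.24570553e-02,  9.45960899e-03,  3.03198567e-05]), 'tcp_pos': array([ 0.29928878, -0.60437288,  0.23031853]), 'orientation': array([-1.39147445,  0.86537648, -0.86274212]), 'contact_force': array([ 0.52364602, -0.10777141,  0.48430611]), 'moment': array([-0.011104  ,  0.01755813,  0.04338895]), 'grip_width': 0.08575809531633805}
scene {'color': (400, 640, 3), 'z_map': (400, 640), 'fx': 474.11303589030626, 'fy': 474.11303589030626, 'cx': 321.14288740486126, 'cy': 198.96158275756886, 'world_to_cam': array([[ 6.86936308e-01,  7.26716963e-01, -9.82166843e-04,
        -4.01933979e-01],
       [-5.61938131e-01,  5.32033524e-01,  6.33376560e-01,
         2.87297255e-01],
       [ 4.60808035e-01, -4.34537439e-01,  7.73843116e-01,
        -1.34335609e+00],
       [ 0.00000000e+00,  0.00000000e+00,  0.00000000e+00,
         1.00000000e+00]])}
top {'color': (400, 640, 3), 'z_map': (400, 640), 'fx': 421.162252673553, 'fy': 421.162252673553, 'cx': 320.3891141959234, 'cy': 202.4373827660655, 'world_to_cam': array([[ 1.43156098e-02, -9.99897507e-01,  1.98552841e-04,
        -1.20178230e-02],
       [ 9.77974859e-01,  1.40430944e-02,  2.08249771e-01,
        -5.87618244e-01],
       [-2.08231215e-01, -2.78704277e-03,  9.78075658e-01,
        -8.53349356e-01],
       [ 0.00000000e+00,  0.00000000e+00,  0.00000000e+00,
         1.00000000e+00]])}
```

View pics/top0.png

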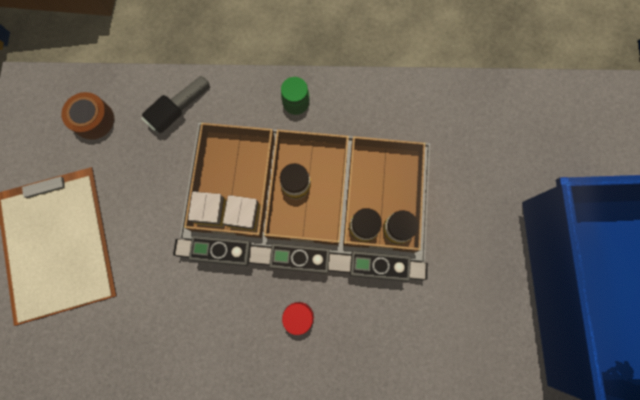

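View pics/scene0.png

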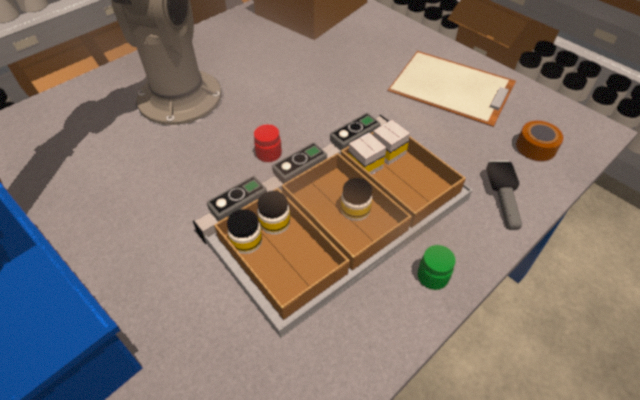

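The single tub is in the middle tray, lid at top-view pixel (294,180). The sensor rings are near (219,250), (300,258) and (381,266), and the tray rim spans (268-348, 130-243). A red tub at (298,319) and a green one at (294,95) are decoys. Next I measure positions.

```bash
cat > h.py <<'E'
import numpy as np, cv2
def ray(f,u,v,z):
    W=f["world_to_cam"];R=W[:3,:3];t=W[:3,3];c=-R.T@t
    d=R.T@np.array([(u-f["cx"])/f["fx"],-(v-f["cy"])/f["fy"],-1])
    return c+d*(z-c[2])/d[2]
def px(f,P):
    W=f["world_to_cam"];p=W[:3,:3]@np.asarray(P)+W[:3,3]
    return f["cx"]+f["fx"]*p[0]/-p[2], f["cy"]-f["fy"]*p[1]/-p[2]
E
python3 - <<'E'
import numpy as np,cv2
from h import *
t=dict(np.load("top0.npz"));s=dict(np.load("scene0.npz"))
im=t["color"]
cv2.imwrite("pics/topz.png",cv2.resize(im[120:290,170:440,::-1],None,fx=2.9,fy=2.9,interpolation=cv2.INTER_CUBIC))
cv2.imwrite("pics/scz.png",cv2.resize(s["color"][100:320,190:480,::-1],None,fx=2.7,fy=2.7,interpolation=cv2.INTER_CUBIC))
def blob(f,x0,x1,y0,y1,th):
    g=f["color"].max(2)[y0:y1,x0:x1]; m=(g<th).astype(np.uint8)
    n,l,st,c=cv2.connectedComponentsWithStats(m)
    i=1+np.argmax(st[1:,4]);return c[i]+[x0,y0],st[i]
for th in(50,60,70):
  for f,z,b in((t,.1,(275,315,158,205)),(s,.1,(335,380,172,215))):
    c,st=blob(f,*b,th);print(th,c,st,ray(f,*c,z))
for u,v in((219,250),(300,258),(381,266)): print(ray(t,u,v,.076))
for u,v in((300,161),): print(ray(s,u,v,.076))
for u,v in((276,132),(348,138),(268,240),(344,243)):print("corner",ray(t,u,v,.075))
E
```

```text
50 [294.16666667 187.92424242] [ 8 25 24  9 66] [0.60991808 0.05169681 0.1       ]
50 [360.88095238 181.52380952] [18  7 16  8 42] [0.62897394 0.07501498 0.1       ]
60 [293.91860465 178.18604651] [  6   7  27  28 602] [0.63103071 0.05279556 0.1       ]
60 [359.62295082 183.87431694] [ 11   6  25  15 183] [0.63172137 0.06826594 0.1       ]
70 [293.9778831  178.20063191] [  6   6  27  29 633] [0.63100071 0.05266985 0.1       ]
70 [358.67988669 186.33427762] [  9   6  28  20 353] [0.63511406 0.06183465 0.1       ]
[0.48013299 0.20663646 0.076     ]
[0.46594611 0.03708683 0.076     ]
[ 0.45186934 -0.13114685  0.076     ]
[0.47703839 0.03596434 0.076     ]
corner [0.74339251 0.09720161 0.075     ]
corner [ 0.73161324 -0.06264739  0.075     ]
corner [0.50266465 0.10528524 0.075     ]
corner [ 0.49863852 -0.05441008  0.075     ]
```

View pics/topz.png

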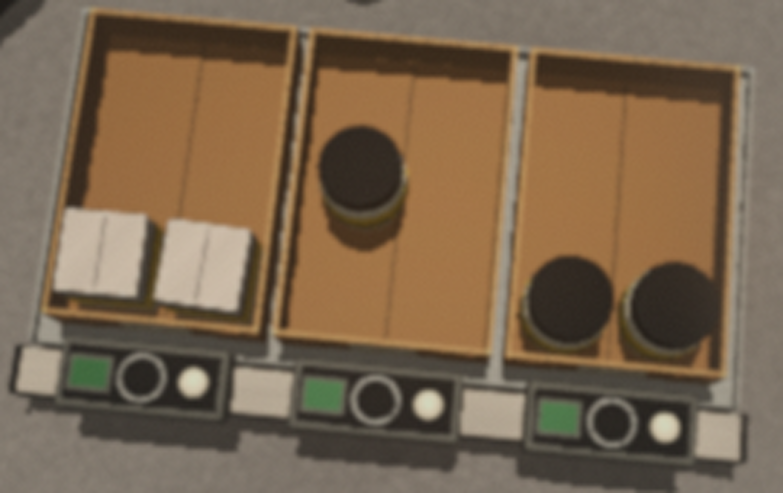

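View pics/scz.png

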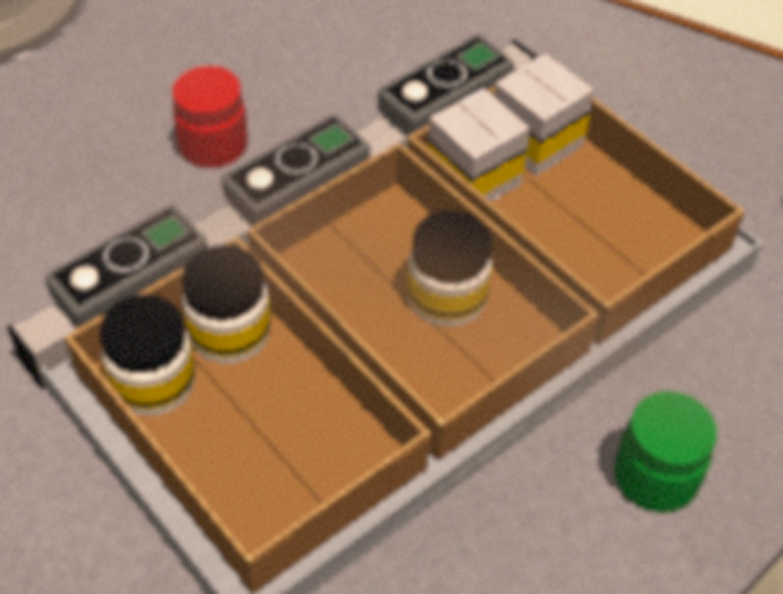

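```bash
cat >> h.py <<'E'
from scipy.spatial.transform import Rotation as Ro
YAW=np.deg2rad(-4.76)
def target_R(tilt):  # tool y = approach; jaw x along station y; tilt deg: tips toward robot
    ex=np.array([np.cos(YAW),np.sin(YAW),0]);ey=np.array([-np.sin(YAW),np.cos(YAW),0]);ez=np.array([0,0,1.])
    t=np.deg2rad(tilt); y=-np.cos(t)*ez-np.sin(t)*ex
    return ey,y
def plan(obs,P,tilt):
    R0=Ro.from_rotvec(obs["orientation"]).as_matrix()
    ey,y=target_R(tilt)
    best=None
    for s in(1,-1):
        x=s*ey; Rt=np.c_[x,y,np.cross(x,y)]
        rv=Ro.from_matrix(R0.T@Rt).as_rotvec(degrees=True)
        print("turn(deg,tool)",s,rv.round(2),np.linalg.norm(rv).round(1))
        d=(np.asarray(P)-obs["tcp_pos"])
        print("  shift mm now-axes",(R0.T@d*1e3).round(1)," target-axes",(Rt.T@d*1e3).round(1))
E
python3 - <<'E'
from h import *
from bench import r
t=dict(np.load("top0.npz"));s=dict(np.load("scene0.npz"))
o=r.get_obs();print(Ro.from_rotvec(o["orientation"]).as_matrix().round(3))
print("sens top",ray(t,299.65,257.9,.076)," scene",ray(s,300,158.1,.076))
print("jar top",ray(t,294,178.2,.1)," scene",ray(s,357.4,190.7,.1))
# heights in bin area from top depth
for f in(t,):
    W=f["world_to_cam"];v,u=np.mgrid[0:400,0:640];z=f["z_map"];
    p=np.stack([(u-f["cx"])/f["fx"]*z,-(v-f["cy"])/f["fy"]*z,-z],-1)
    w=(p-W[:3,3])@W[:3,:3]
    m=(z>0)&(u>525); print("bin max z",np.percentile(w[m][:,2],[50,95,99]),"y max",w[m&(w[...,2]>.1)][:,1].max())
    m=(z>0)&(u<500)&(v>80);print("rest max z",np.percentile(w[m][:,2],[99.9]))
plan(o,[.70,.046,.25],0)
E
```

```text
[[ 0.444 -0.001  0.896]
 [-0.896  0.001  0.444]
 [-0.002 -1.    -0.   ]]
sens top [0.46614251 0.03781993 0.076     ]  scene [0.47018323 0.04208714 0.076     ]
jar top [0.63100276 0.05262331 0.1       ]  scene [0.64162991 0.05115585 0.1       ]
bin max z [0.00302275 0.17891841 0.18127586] y max -0.45860482492435695
rest max z [0.10219365]
turn(deg,tool) 1 [-1.200e-01 -1.489e+02 -4.000e-02] 148.9
  shift mm now-axes [-405.1  -19.   647.7]  target-axes [ 681.4  -19.6 -345.4]
turn(deg,tool) -1 [ 3.00e-02  3.11e+01 -9.00e-02] 31.1
  shift mm now-axes [-405.1  -19.   647.7]  target-axes [-681.4  -19.6  345.4]
```

```bash
python3 -m jog '0 6.2 0 0 -12 0 0.5;0 6.2 0 0 -12 0 0.5;0 6.2 0 0 -12 0 0.5;0 6.2 0 0 -12 0 0.5;0 6.3 0 0 -12 0 0.5'
for i in 1; do python3 -m jog '0 0 0 -34 0 17 0.5;0 0 0 -34 0 17 0.5;0 0 0 -34 0 17 0.5;0 0 0 -34 0 17 0.5;0 0 0 -34 0 17 0.5'; done
python3 -m jog '0 0 0 -34 0 17 0.5;0 0 0 -34 0 17 0.5;0 0 0 -34 0 17 0.5;0 0 0 -34 0 17 0.5;0 0 0 -34 0 17 0.5'
python3 -m jog '0 0 0 -34 0 17 0.5;0 0 0 -34 0 17 0.5;0 0 0 -34 0 17 0.5;0 0 0 -34 0 17 0.5;0 0 0 -34 0 17 0.5'
python3 -m jog '0 0 0 -34 0 17 0.5;0 0 0 -34 0 17 0.5;0 0 0 -34 0 17 0.5;0 0 0 -34 0 17 0.5;0 0 0 0 0 0 0.5'
python3 - <<'E'
from h import *
from bench import r,imaging
o=r.get_obs();print(o["tcp_pos"],o["grip_width"],o["clock"])
f=imaging.grab_frame("wrist");print({k:v for k,v in f.items() if k not in("color","z_map")})
cv2.imwrite("pics/w1.png",f["color"][:,:,::-1]);np.savez("w1.npz",pos=o["tcp_pos"],rv=o["orientation"],**f)
plan(o,[.70,.046,.20],12)
E
```

```text
clock: 0.52
tcp_pos: [0.2994, -0.6046, 0.2913]
orientation: [-1.166, 1.275, -1.273]
contact_force: [1.2, 0.4, -0.8]
grip_width: 0.0424
clock: 0.93
tcp_pos: [0.3988, -0.4407, 0.2909]
orientation: [-1.169, 1.271, -1.27]
contact_force: [0.1, -0.2, 0.6]
grip_width: 0.0427
clock: 1.35
tcp_pos: [0.4975, -0.2784, 0.2911]
orientation: [-1.169, 1.271, -1.27]
contact_force: [0.2, -0.5, -0.2]
grip_width: 0.043
clock: 1.77
tcp_pos: [0.5964, -0.1161, 0.291]
orientation: [-1.169, 1.271, -1.27]
contact_force: [0.9, -0.8, -1.0]
grip_width: 0.0427
clock: 2.18
tcp_pos: [0.6768, 0.0226, 0.29]
orientation: [-1.17, 1.265, -1.257]
contact_force: [-0.5, 1.7, 1.2]
grip_width: 0.0427
[0.67677502 0.02259564 0.29003669] 0.0427095076169491 2.1833
{'fx': 353.1576790541506, 'fy': 353.1576790541506, 'cx': 324.8946989614635, 'cy': 200.60874596667608, 'hand_eye': array([[ 9.99999881e-01, -1.62156076e-04, -4.60200743e-04,
        -7.11666329e-05],
       [-3.89281328e-04,  3.03493679e-01, -9.52833372e-01,
        -1.42870584e-01],
       [ 2.94175738e-04,  9.52833438e-01,  3.03493580e-01,
         7.67334654e-02],
       [ 0.00000000e+00,  0.00000000e+00,  0.00000000e+00,
         1.00000000e+00]])}
turn(deg,tool) 1 [  -0.42 -178.36   18.68] 179.3
  shift mm now-axes [-24.5  90.2  21.5]  target-axes [ 25.3  83.7 -39.5]
turn(deg,tool) -1 [-11.96   0.66  -0.27] 12.0
  shift mm now-axes [-24.5  90.2  21.5]  target-axes [-25.3  83.7  39.5]
```

View pics/w1.png

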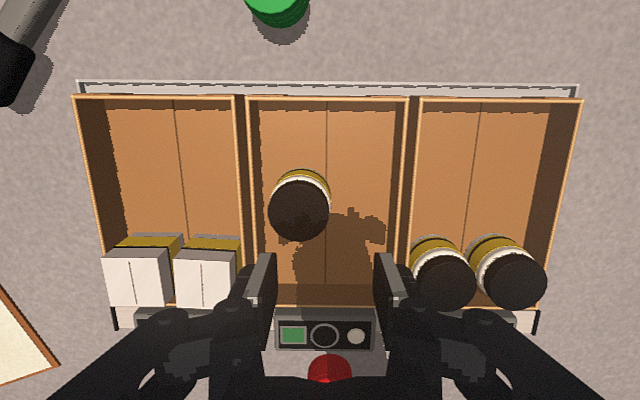

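The wrist view shows the tub lid at about (299,208), the middle sensor ring at (324,336) and the tray's back rim at (250-405, 99). I'll measure these too.

```bash
cat >> h.py <<'E'
def wframe(f,pos,rv):
    f=dict(f);T=np.eye(4);T[:3,:3]=Ro.from_rotvec(rv).as_matrix();T[:3,3]=pos
    f["world_to_cam"]=np.linalg.inv(T@f["hand_eye"]);return f
E
python3 - <<'E'
from h import *
d=dict(np.load("w1.npz"));f=wframe(d,d["pos"],d["rv"])
g=f["color"].max(2)
m=(g[160:250,255:345]<60).astype(np.uint8)
n,l,st,c=cv2.connectedComponentsWithStats(m);i=1+np.argmax(st[1:,4]);print(c[i]+[255,160],st[i])
print("lid",ray(f,299,208.5,.1),"sensor",ray(f,324,336,.076))
print("rim back",ray(f,248,98,.075),ray(f,407,99,.075))
E
```

```text
[298.06664157 212.31061747] [  13   20   61   62 2656]
lid [0.64105174 0.05207883 0.1       ] sensor [0.46858091 0.03981188 0.076     ]
rim back [0.74947058 0.09366872 0.075     ] [ 0.73745803 -0.06069502  0.075     ]
```

```bash
python3 -m jog '-2.4 0 0 -5 0 0 0.5;-2.4 0 0 -5 0 0 0.5;-2.4 0 0 -5 0 0 0.5;-2.4 0 0 -5 0 0 0.5;-2.4 0 0 -5 0 0 0.5'
python3 -m jog '0 0 0 0 20 15 0.5;0 0 0 0 25 15 0.5;0 0 0 0 30 15 0.5;0 0 0 0 25 6 0.5;0 0 0 0 0 0 0.5'
python3 - <<'E'
from h import *
from bench import r
plan(r.get_obs(),[.697,.047,.036],12)
E
```

```text
clock: 2.65
tcp_pos: [0.6767, 0.0356, 0.2911]
orientation: [-1.317, 1.432, -1.158]
contact_force: [-0.6, 0.2, -0.5]
grip_width: 0.0426
clock: 3.07
tcp_pos: [0.7024, 0.0325, 0.1758]
orientation: [-1.325, 1.438, -1.154]
contact_force: [-1.4, -0.5, -0.9]
grip_width: 0.0426
turn(deg,tool) 1 [ -0.25 179.9    0.99] 179.9
  shift mm now-axes [-14.4 137.8  24.1]  target-axes [ 14.  138.1 -22.6]
turn(deg,tool) -1 [ 0.63 -0.1   0.16] 0.7
  shift mm now-axes [-14.4 137.8  24.1]  target-axes [-14.  138.1  22.6]
```

```bash
python3 -m jog '0 0 0 -5 15 3 0.5;0 0 0 -5 15 3 0.5;0 0 0 -4 20 4 0.5;0 0 0 0 20 4 0.5;0 0 0 0 0 0 0.5'
python3 - <<'E'
from h import *
from bench import r,imaging
plan(r.get_obs(),[.697,.047,.036],12)
f=imaging.grab_frame("scene");cv2.imwrite("pics/s2.png",f["color"][60:320,180:520,::-1].repeat(2,0).repeat(2,1))
E
```

```text
clock: 3.48
tcp_pos: [0.7037, 0.0486, 0.108]
orientation: [-1.321, 1.433, -1.154]
contact_force: [-0.2, -0.0, 0.2]
grip_width: 0.0426
turn(deg,tool) 1 [ 1.2000e-01 -1.7996e+02 -5.6000e-01] 180.0
  shift mm now-axes [ 2.1 71.7  9. ]  target-axes [-2.2 71.7 -8.6]
turn(deg,tool) -1 [0.36 0.04 0.08] 0.4
  shift mm now-axes [ 2.1 71.7  9. ]  target-axes [ 2.2 71.7  8.6]
```

View pics/s2.png

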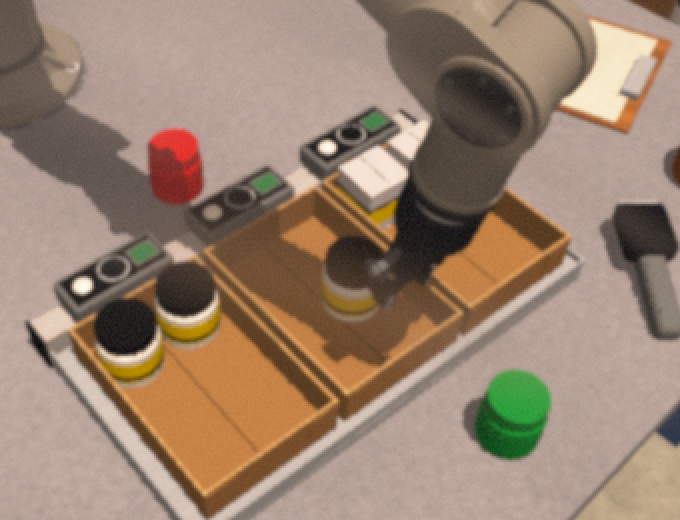

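The fingers, at about (390,270), hang just behind the tub and clear of it. I'll descend now.

```bash
python3 -m jog '0 0 0 1 15 2 0.5;0 0 0 1 15 2 0.5;0 0 0 0 15 2 0.5;0 0 0 0 13 2 0.5;0 0 0 0 0 0 0.5'
python3 -m jog '0 0 0 0 8 1 0.5;0 0 0 0 4 1 0.5;0 0 0 0 0 0 0.5;0 0 0 0 0 0 0.5;0 0 0 0 0 0 0.5'
python3 - <<'E'
from h import *
from bench import r,imaging
o=r.get_obs();plan(o,[.468+.0767,.040-.0064+.026,.040],12)
f=imaging.grab_frame("wrist");cv2.imwrite("pics/w2.png",f["color"][:,:,::-1])
f=imaging.grab_frame("scene");cv2.imwrite("pics/s3.png",f["color"][60:320,180:520,::-1].repeat(2,0).repeat(2,1))
E
```

```text
clock: 3.95
tcp_pos: [0.6996, 0.0466, 0.0498]
orientation: [-1.32, 1.433, -1.155]
contact_force: [-0.7, -0.2, -0.2]
grip_width: 0.0428
clock: 4.37
tcp_pos: [0.7019, 0.0471, 0.0415]
orientation: [-1.314, 1.429, -1.158]
contact_force: [-0.8, 0.4, 0.4]
grip_width: 0.0427
turn(deg,tool) 1 [-2.0e-02 -1.8e+02  8.0e-02] 180.0
  shift mm now-axes [   0.6   34.1 -154. ]  target-axes [ -0.6  34.3 153.9]
turn(deg,tool) -1 [-0.05  0.   -0.01] 0.1
  shift mm now-axes [   0.6   34.1 -154. ]  target-axes [   0.6   34.3 -153.9]
```

View pics/w2.png

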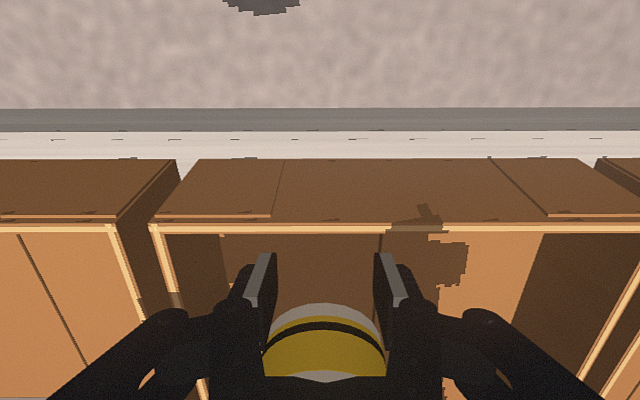

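View pics/s3.png

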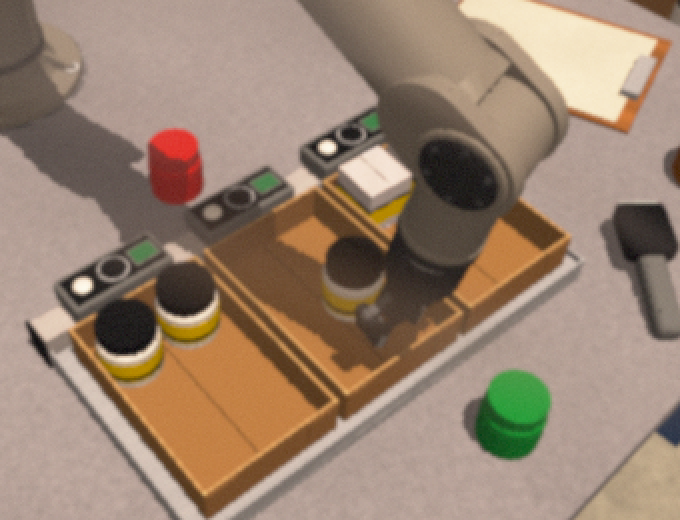

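```bash
python3 - <<'E'
from h import *
t=dict(np.load("top0.npz"))
ex=np.array([np.cos(YAW),np.sin(YAW)]);ey=np.array([-np.sin(YAW),np.cos(YAW)])
for zu,zv in((255,229),(246,312)):
    p=ray(t,zu/2.9+170,zv/2.9+120,.099)[:2]-[.468,.040];print((p@ex).round(3),(p@ey).round(3))
d=dict(np.load("w1.npz"))
z=d["z_map"];print("link depth",z[330,180],z[345,160],z[370,80],z[280,262],z[380,60])
for u,v in((180,330),(150,320),(80,370),(262,280),(60,385)):
    zz=z[v,u];p=np.array([(u-d["cx"])/d["fx"]*zz,-(v-d["cy"])/d["fy"]*zz,-zz,1]);print(u,v,(d["hand_eye"]@p)[:3].round(3))
E
```

```text
0.11 0.096
0.049 0.095
link depth 0.101923 0.09586001 0.53595436 0.12838377 0.54475445
180 330 [-0.042 -0.057  0.01 ]
150 320 [-0.052 -0.053  0.011]
80 370 [-0.371  0.29  -0.331]
262 280 [-0.023 -0.029  0.01 ]
60 385 [-0.41   0.292 -0.362]
```

Box edge is 12 mm beyond the widest knuckle, so the way is clear. I'll push slowly toward the robot.

```bash
python3 -m jog '0 0 0 0 1 -5 0.5;0 0 0 0 1 -5 0.5;0 0 0 0 1 -5 0.5;0 0 0 0 1 -5 0.5;0 0 0 0 1 -5 0.5'
python3 -m jog '0 0 0 0 1 -5 0.5;0 0 0 0 1 -5 0.5;0 0 0 0 1 -5 0.5;0 0 0 0 1 -5 0.5;0 0 0 0 1 -5 0.5'
python3 -m jog '0 0 0 0 1 -5 0.5;0 0 0 0 1 -5 0.5;0 0 0 0 1 -5 0.5;0 0 0 0 1 -5 0.5;0 0 0 0 1 -5 0.5'
python3 - <<'E'
from h import *
from bench import r,imaging
f=imaging.grab_frame("scene");cv2.imwrite("pics/s4.png",f["color"][60:320,180:520,::-1].repeat(2,0).repeat(2,1))
E
```

```text
clock: 4.88
tcp_pos: [0.6753, 0.0492, 0.0413]
orientation: [-1.316, 1.429, -1.157]
contact_force: [0.3, 0.5, -0.2]
grip_width: 0.043
clock: 5.3
tcp_pos: [0.6504, 0.0511, 0.0416]
orientation: [-1.315, 1.429, -1.158]
contact_force: [2.4, 0.8, -0.2]
grip_width: 0.0429
clock: 5.72
tcp_pos: [0.6247, 0.0534, 0.0418]
orientation: [-1.315, 1.429, -1.157]
contact_force: [0.6, 0.5, -2.3]
grip_width: 0.0424
```

View pics/s4.png

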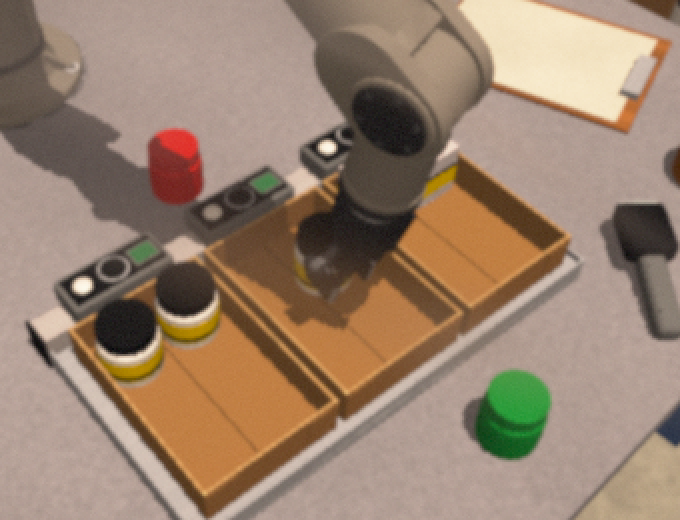

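The tub is sliding upright and the force is about 2 N. About 40 mm remain.

```bash
python3 -m jog '0 0 0 0 1 -5 0.5;0 0 0 0 1 -5 0.5;0 0 0 0 1 -5 0.5;0 0 0 0 1 -5 0.5;0 0 0 0 1 -5 0.5'
python3 -m jog '0 0 0 0 0.4 -2 0.5;0 0 0 0 0.4 -2 0.5;0 0 0 0 0.4 -2 0.5;0 0 0 0 0.4 -2 0.5;0 0 0 0 0.4 -2 0.5'
```

```text
clock: 6.18
tcp_pos: [0.5993, 0.0555, 0.0422]
orientation: [-1.315, 1.429, -1.157]
contact_force: [1.2, 0.5, -0.2]
grip_width: 0.0428
clock: 6.6
tcp_pos: [0.5896, 0.0563, 0.0423]
orientation: [-1.315, 1.429, -1.158]
contact_force: [0.7, -1.2, -0.7]
grip_width: 0.0425
```

```bash
python3 -m jog '0 0 0 0 0.4 -1.5 0.5;0 0 0 0 0.4 -1.5 0.5;0 0 0 0 0.4 -1 0.5;0 0 0 0 0.4 -1 0.5;0 0 0 0 0 0 0.5'
python3 - <<'E'
from h import *
from bench import r,imaging
f=imaging.grab_frame("top");cv2.imwrite("pics/t5.png",cv2.resize(f["color"][120:290,170:440,::-1],None,fx=2.9,fy=2.9))
o=r.get_obs();print(o["contact_force"])
f=imaging.grab_frame("wrist");cv2.imwrite("pics/w5.png",f["color"][:,:,::-1])
E
```

```text
clock: 7.02
tcp_pos: [0.5847, 0.0568, 0.042]
orientation: [-1.315, 1.429, -1.158]
contact_force: [1.2, 0.7, 0.3]
grip_width: 0.0428
[ 1.10991414 -0.17661343  0.58808659]
```

View pics/t5.png

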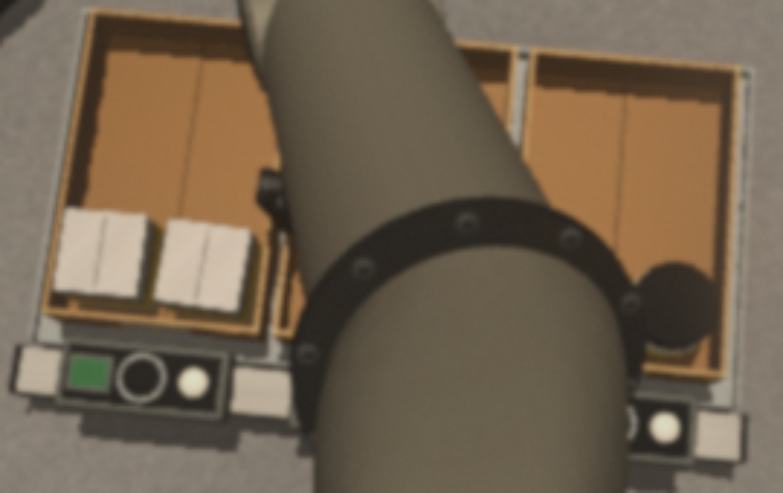

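View pics/w5.png

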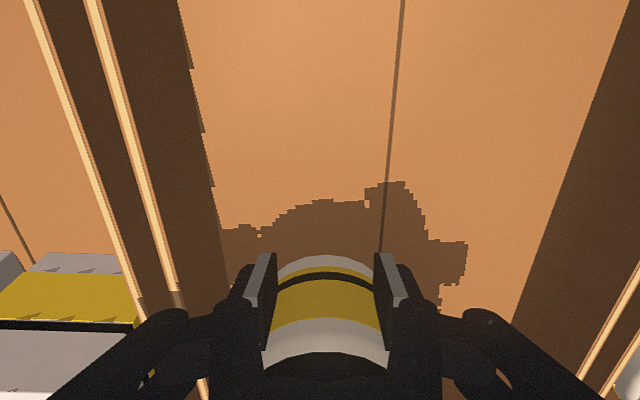

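The wrist view shows the tub upright and nested between the fingers (265-390, 260-370), with the cartons at lower left undisturbed. There is no wall reaction yet, so I continue in small steps.

```bash
python3 -m jog '0 0 0 0 0.3 -1.2 0.5;0 0 0 0 0.3 -1.2 0.5;0 0 0 0 0.3 -1.2 0.5;0 0 0 0 0.3 -1.2 0.5;0 0 0 0 0 0 0.5'
```

```text
clock: 7.53
tcp_pos: [0.5814, 0.057, 0.0421]
orientation: [-1.312, 1.426, -1.16]
contact_force: [6.2, -0.1, -0.8]
grip_width: 0.0425
```

```bash
python3 -m jog '0 0 0 0 0.3 -1.2 0.5;0 0 0 0 0.3 -1.2 0.5;0 0 0 0 0.3 -1.2 0.5;0 0 0 0 0 0 0.5;0 0 0 0 0 0 0.5'
```

```text
clock: 7.95
tcp_pos: [0.581, 0.0565, 0.0424]
orientation: [-1.307, 1.423, -1.164]
contact_force: [12.7, -2.3, -2.9]
grip_width: 0.0426
```

Force rose to 12.7 N with motion stalled at the predicted place, so the tub is against the wall. I back off, lift and check.

```bash
python3 -m jog '0 0 0 0 -0.6 3 0.5;0 0 0 0 -1 5 0.5;0 0 0 0 -2 8 0.5;0 0 0 0 -2 10 0.5;0 0 0 0 -2 10 0.5'
python3 -m jog '0 0 0 0 -10 4 0.5;0 0 0 0 -20 -4 0.5;0 0 0 0 -30 -6 0.5;0 0 0 0 -30 -6 0.5;0 0 0 0 -30 -6 0.5'
python3 -m jog '0 0 0 0 -20 -4 0.5;0 0 0 0 -20 -4 0.5;0 0 0 0 -20 0 0.5;0 0 0 0 0 0 0.5;0 0 0 0 0 0 0.5'
python3 - <<'E'
from h import *
from bench import r,imaging
o=r.get_obs()
f=imaging.grab_frame("wrist");cv2.imwrite("pics/w6.png",f["color"][:,:,::-1]);np.savez("w6.npz",pos=o["tcp_pos"],rv=o["orientation"],**f)
f=imaging.grab_frame("scene");cv2.imwrite("pics/s6.png",f["color"][60:320,180:520,::-1].repeat(2,0).repeat(2,1));np.savez("s6.npz",**f)
plan(o,[.468,.040,.20],0)
E
```

```text
clock: 8.37
tcp_pos: [0.612, 0.0546, 0.0411]
orientation: [-1.317, 1.431, -1.156]
contact_force: [-0.3, 1.3, 0.1]
grip_width: 0.043
clock: 8.78
tcp_pos: [0.619, 0.054, 0.164]
orientation: [-1.317, 1.431, -1.156]
contact_force: [0.7, 0.3, 0.2]
grip_width: 0.0426
clock: 9.2
tcp_pos: [0.6248, 0.0537, 0.2242]
orientation: [-1.314, 1.428, -1.158]
contact_force: [-0.4, -0.6, -0.1]
grip_width: 0.0428
turn(deg,tool) 1 [-5.0000e-02 -1.7901e+02 -1.8670e+01] 180.0
  shift mm now-axes [  26.6   55.7 -146.8]  target-axes [-26.6  24.2 155.1]
turn(deg,tool) -1 [ 1.191e+01  1.000e-02 -3.000e-02] 11.9
  shift mm now-axes [  26.6   55.7 -146.8]  target-axes [  26.6   24.2 -155.1]
```

View pics/w6.png

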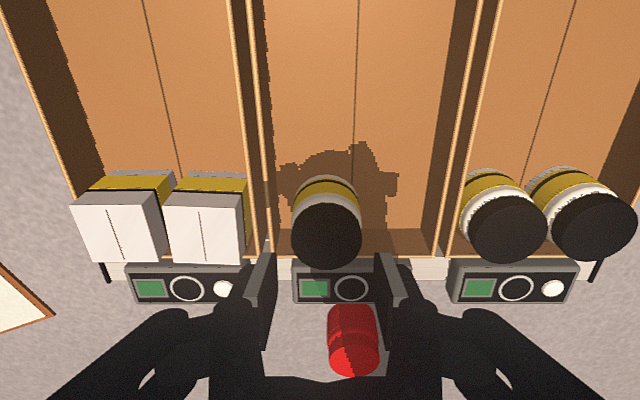

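View pics/s6.png

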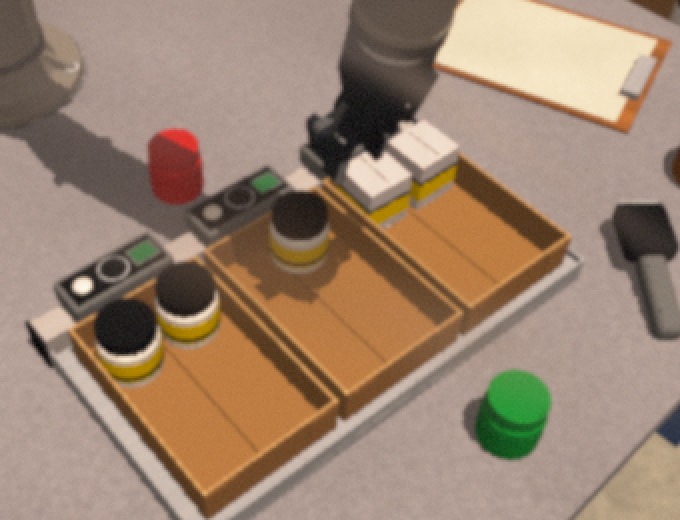

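The wrist view shows the tub upright at the tray's front, lid about (327,236), its edge overlapping the front rim as the neighbouring jars' lids do. The middle sensor is at (352,288) and the bystanders are undisturbed. I'll check the distances.

```bash
python3 - <<'E'
from h import *
ex=np.array([np.cos(YAW),np.sin(YAW)]);ey=np.array([-np.sin(YAW),np.cos(YAW)])
d=dict(np.load("w6.npz"));f=wframe(d,d["pos"],d["rv"])
S=[ray(f,u,v,.076) for u,v in((186,288),(352,288.5),(516,288.5))];print("sensors",S)
for n,u,v in(("jar",326.5,235),("jb",507,226),("ja",593,226)):
    p=ray(f,u,v,.1);q=p[:2]-S[1][:2];print(n,p.round(4),(q@ex*1e3).round(1),(q@ey*1e3).round(1))
E
```

```text
sensors [array([0.48374142, 0.20890452, 0.076     ]), array([0.46896861, 0.03851371, 0.076     ]), array([ 0.4550444 , -0.12998189,  0.076     ])]
jar [0.5549 0.0581 0.1   ] 84.0 26.6
jb [ 0.5516 -0.0941  0.1   ] 93.3 -125.3
ja [ 0.5456 -0.1662  0.1   ] 93.4 -197.6
```

```bash
python3 - <<'E'
from h import *
ex=np.array([np.cos(YAW),np.sin(YAW)]);ey=np.array([-np.sin(YAW),np.cos(YAW)])
d=dict(np.load("w6.npz"));f=wframe(d,d["pos"],d["rv"]);s0=np.array([.468,.039])
im=d["color"];cv2.imwrite("pics/w6z.png",cv2.resize(im[160:300,240:560,::-1],None,fx=2.5,fy=2.5,interpolation=cv2.INTER_CUBIC))
print(im[255:285,327].max(1))
for n,u,v,z in(("lid front",327,269,.1),("rim front out",300,257,.075),("jb lid front",507,264,.1),("lid back",327,203,.1),("rim between",445,257,.075)):
    p=ray(f,u,v,z)[:2]-s0;print(n,(p@ex*1e3).round(1),(p@ey*1e3).round(1))
E
```

```text
[37 40 40 47 45 40 36 47 40 38 46 37 47 37 38 81 91 75 40 48 42 47 41 53
 79 84 85 90 91 92]
lid front 47.5 25.7
rim front out 41.2 51.9
jb lid front 53.4 -136.1
lid back 116.6 25.9
rim between 41.3 -89.8
```

View pics/w6z.png

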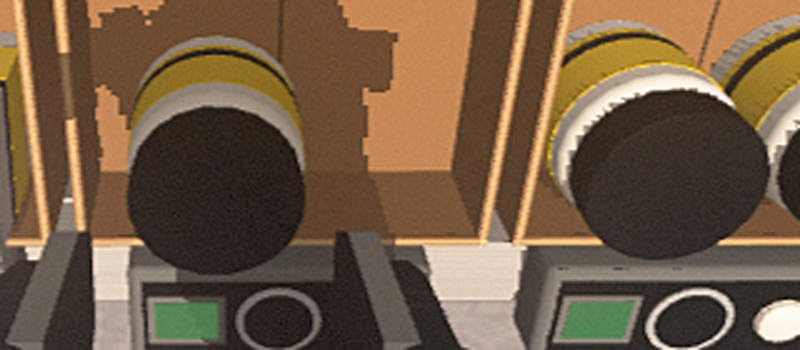

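Lid front edge sits 3.5 mm from the nominal wall face (pixel error plus lid inset), and the force stop agrees. Now I shut the fingers, go upright at height, and move over the middle sensor.

```bash
python3 -m jog '2.4 0 0 0 0 0 0;2.4 0 0 0 0 0 0;2.4 0 0 0 0 0 0;2.4 0 0 0 0 0 0;2.4 0 0 0 0 0 0'
python3 -m jog '0 0 0 6 0 -31 0;0 0 0 6 0 -31 0;0 0 0 6 0 -31 0;0 0 0 6 0 -31 0;0 0 0 3 0 -31 0'
python3 -m jog '0 0 0 0 0 0 0;0 0 0 0 0 0 0;0 0 0 0 0 0 0;0 0 0 0 0 0 0;0 0 0 0 0 0 0'
python3 - <<'E'
from h import *
from bench import r,imaging
o=r.get_obs()
plan(o,[.468,.039,.104],0)
E
```

```text
clock: 9.72
tcp_pos: [0.6233, 0.0533, 0.2213]
orientation: [-1.17, 1.271, -1.27]
contact_force: [-0.4, 0.1, 0.2]
grip_width: 0.0001
clock: 10.13
tcp_pos: [0.4649, 0.0385, 0.2214]
orientation: [-1.172, 1.273, -1.27]
contact_force: [0.1, 0.5, 0.9]
grip_width: 0.0002
clock: 10.55
tcp_pos: [0.4686, 0.0395, 0.2226]
orientation: [-1.169, 1.27, -1.27]
contact_force: [0.6, -0.1, -0.1]
grip_width: -0.0002
turn(deg,tool) 1 [2.0e-02 1.8e+02 3.0e-02] 180.0
  shift mm now-axes [  0.6 118.6  -0.5]  target-axes [ -0.6 118.6   0.6]
turn(deg,tool) -1 [ 0.02 -0.   -0.01] 0.0
  shift mm now-axes [  0.6 118.6  -0.5]  target-axes [  0.6 118.6  -0.6]
```

```bash
python3 -m jog '0 0 0 0 25 0 0;0 0 0 0 25 0 0;0 0 0 0 25 0 0;0 0 0 0 20 0 0;0 0 0 0 10 0 0'
python3 -m jog '0 0 0 0 9 0 0;0 0 0 0 0 0 0;0 0 0 0 0 0 0;0 0 0 0 0 0 0;0 0 0 0 0 0 0'
python3 - <<'E'
from h import *
from bench import r,imaging
f=imaging.grab_frame("scene");cv2.imwrite("pics/s7.png",f["color"][60:320,180:520,::-1].repeat(2,0).repeat(2,1))
f=imaging.grab_frame("wrist");cv2.imwrite("pics/w7.png",f["color"][:,:,::-1])
E
```

```text
clock: 10.97
tcp_pos: [0.4669, 0.0392, 0.1153]
orientation: [-1.172, 1.273, -1.269]
contact_force: [-0.1, -0.0, 0.4]
grip_width: -0.0002
clock: 11.38
tcp_pos: [0.4687, 0.0395, 0.1099]
orientation: [-1.167, 1.269, -1.271]
contact_force: [0.6, 0.4, -0.8]
grip_width: 0.0
```

View pics/s7.png

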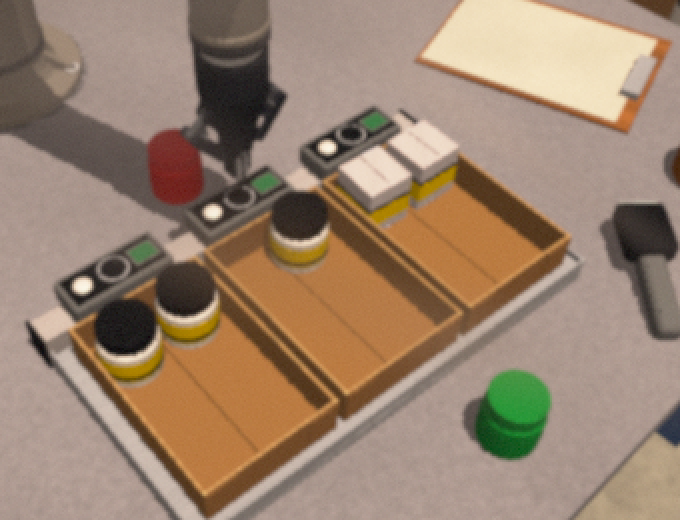

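View pics/w7.png

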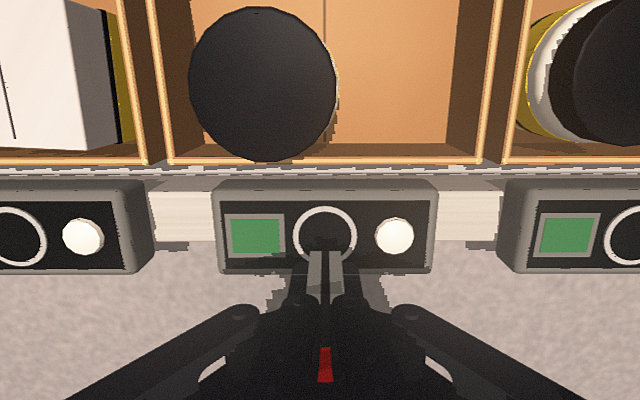

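The shut fingertips at (325,250) are centred over the middle sensor ring (325,235), about 34 mm up, and the tub stands at the wall. I lower 3 mm and hold.

```bash
python3 -m jog '0 0 0 0 3 0 0;0 0 0 0 0 0 0;0 0 0 0 0 0 0;0 0 0 0 0 0 0;0 0 0 0 0 0 0'
python3 -m jog '0 0 0 0 0 0 0;0 0 0 0 0 0 0;0 0 0 0 0 0 0;0 0 0 0 0 0 0;0 0 0 0 0 0 0'
python3 -m jog '0 0 0 0 0 0 0;0 0 0 0 0 0 0;0 0 0 0 0 0 0;0 0 0 0 0 0 0;0 0 0 0 0 0 0'
python3 -m jog '0 0 0 0 0 0 0;0 0 0 0 0 0 0;0 0 0 0 0 0 0;0 0 0 0 0 0 0;0 0 0 0 0 0 0'
python3 -m jog '0 0 0 0 0 0 0;0 0 0 0 0 0 0;0 0 0 0 0 0 0;0 0 0 0 0 0 0;0 0 0 0 0 0 0'
python3 -m jog '0 0 0 0 0 0 0;0 0 0 0 0 0 0;0 0 0 0 0 0 0;0 0 0 0 0 0 0;0 0 0 0 0 0 0'
python3 -m jog '0 0 0 0 0 0 0;0 0 0 0 0 0 0;0 0 0 0 0 0 0;0 0 0 0 0 0 0;0 0 0 0 0 0 0'
python3 - <<'E'
from h import *
from bench import r,imaging
o=r.get_obs()
f=imaging.grab_frame("wrist");f=wframe(f,o["tcp_pos"],o["orientation"]);cv2.imwrite("pics/w8.png",f["color"][:,:,::-1])
print(o["tcp_pos"],o["contact_force"],ray(f,325,238,.076))
ex=np.array([np.cos(YAW),np.sin(YAW)])
p=ray(f,263,159,.1);q=ray(f,300,160,.075);print(p,q)
E
```

```text
clock: 11.9
tcp_pos: [0.4678, 0.0393, 0.1059]
orientation: [-1.169, 1.27, -1.27]
contact_force: [0.5, -1.0, 0.4]
grip_width: -0.0
clock: 12.32
tcp_pos: [0.4678, 0.0394, 0.1059]
orientation: [-1.169, 1.27, -1.27]
contact_force: [-0.4, -0.4, -0.4]
grip_width: -0.0001
clock: 12.73
tcp_pos: [0.4678, 0.0394, 0.1059]
orientation: [-1.169, 1.27, -1.27]
contact_force: [-0.6, 0.5, -0.5]
grip_width: 0.0003
clock: 13.15
tcp_pos: [0.4677, 0.0394, 0.1059]
orientation: [-1.169, 1.27, -1.27]
contact_force: [0.6, 0.6, 0.4]
grip_width: -0.0
clock: 13.57
tcp_pos: [0.4678, 0.0394, 0.1059]
orientation: [-1.169, 1.27, -1.27]
contact_force: [-0.0, 0.3, 0.6]
grip_width: 0.0002
clock: 13.98
tcp_pos: [0.4678, 0.0393, 0.1059]
orientation: [-1.169, 1.27, -1.27]
contact_force: [0.0, 0.5, -0.4]
grip_width: -0.0001
clock: 14.4
tcp_pos: [0.4678, 0.0394, 0.1059]
orientation: [-1.169, 1.27, -1.27]
contact_force: [0.3, 0.1, -0.0]
grip_width: -0.0003
[0.46775742 0.03937013 0.10588577] [ 0.27952441  0.0859931  -0.0008023 ] [0.46860509 0.03921225 0.076     ]
[0.51773109 0.06166568 0.1       ] [0.51125315 0.04817465 0.075     ]
```

View pics/w8.png

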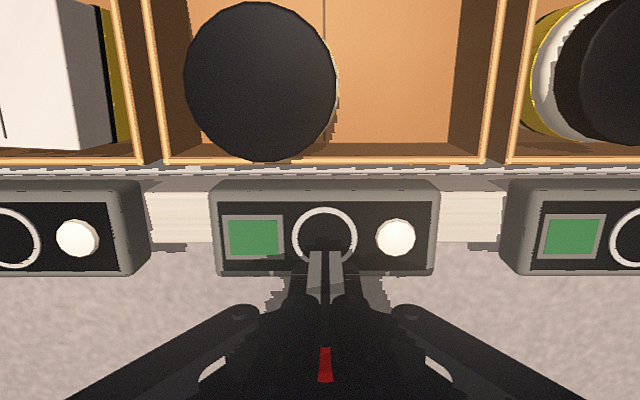

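```bash
python3 - <<'E'
from h import *
from bench import r,imaging
o=r.get_obs()
f=imaging.grab_frame("wrist");f=wframe(f,o["tcp_pos"],o["orientation"])
g=f["color"].max(2)[0:175,170:345];m=(cv2.GaussianBlur(g,(5,5),0)<62).astype(np.uint8)
n,l,st,c=cv2.connectedComponentsWithStats(m);i=1+np.argmax(st[1:,4]);print(st[i],c[i])
a=ray(f,183.5,82,.1);b=ray(f,337,82,.1);t=ray(f,262,1.5,.1);d=ray(f,262,161.5,.1)
print("lid widths",np.linalg.norm(a-b),np.linalg.norm(t-d),"centre",(t+d)/2)
ex=np.array([np.cos(YAW),np.sin(YAW)])
print("centre before sensor mm",(((t+d)/2)[:2]-[.4682,.0393])@ex*1e3)
E
```

```text
[   13     3   152   158 14661] [79.12372962 91.6168747 ]
lid widths 0.061300215165827794 0.06088018850853379 centre [0.54685682 0.05808442 0.1       ]
centre before sensor mm 76.82676085433376
```

The lid is 61 mm across, narrower than the 66 mm tub. Its centre is 76.8 mm behind the sensor against 77 mm expected, so the tub is at the wall. I'm handing in.

```bash
python3 -c "
from bench import r
print(r.hand_in()); print(r.get_obs()['clock'])"
```

```text
the job is handed in; nothing more can be done
None
the job is handed in; nothing more can be done
```

I pushed the single tub in the middle tray upright to the front wall. I then held the shut fingertips over the middle sensor for about 3 s and handed in at roughly 14.5 s with the hand still hovering there.

- **Tub:** it stopped with a clear rise in force to 12.7 N. In the last image its centre is 76.8 mm behind the sensor; fully forward is 77 mm. An earlier rough reading gave 84 mm. That was biased because the visible side of the lid shifted the apparent centre; the lid also turned out narrower than the tub (61 mm against 66 mm).
- **Sensor:** the fingertips stayed about 30 mm above it and within about 1 mm of its centre. The force readings while hovering were only noise.
- **Other stock and sensors:** the bystander jars and cartons looked undisturbed in the images. The hand came down only over the middle sensor and touched neither the rail nor the modules.

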